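Peel a tray off the stuck stack and show it to the light

ROBOT

A 7-joint arm with a two-finger parallel gripper is mounted at the origin on the work surface. World frame = base frame: x ahead of the robot, y to its left, z up, the work surface at z = 0. Lengths are in m, angles in rad, forces in N, time in s.
With the tool pointing down it reaches from about 0.4 to 0.85 m from the base axis. Payload 6.9 kg.
Tool frame: the origin (TCP) lies midway between the tips of the shut fingers; the grasp point (between the pads) lies 19 mm behind it (env.tcp_to_grasp is the distance from the TCP to the grasp point, in m); z points along the fingers, y is the line along which they close (so a half turn about z gives the same grasp; the last joint's range is limited). The gripper opens to 85 mm and grips with 20 to 120 N. Pads are 22 mm wide; open, the fingers measure 114 mm over their backs; the gripper's body (76 mm by 85 mm) begins 54 mm behind the grasp point. The pads swing forward as they close: fully open they stand 13 mm farther back than shut.
Start: joints at [1.419, 0.507, -0.238, 1.5, 0.126, 1.149, -0.155], TCP at [0.159, -0.605, 0.231] pointing down, gripper open.
Joint ranges: [-3.08, 3.08], [-0.24, 2.05], [-1.43, 1.35], [0, 2.5], [-1.52, 4.66], [0.17, 1.96], [-2.89, 2.89]. Speed limits (rad/s): [2.39, 2.39, 3.14, 3.14, 3.14, 3.14, 3.14].

INTERFACE

Orientations are given as a 3x3 rotation matrix whose columns are the frame's x, y, z axes.
In Python, from rig import env gives the robot as it stands. The module is installed in compiled form; this text tells all that it offers.
- The arm moves only by the tool jog_arm, never from a script. Its arguments are lists of equal length, an entry for each row: "translation": the shift along the tool's x, y, z scaled (see below), a list of three; "angular": the turn, a rotation vector about the tool's x, y, z scaled (see below), a list of three; "claw": the opening, from -1 (shut) to 1 (fully open). A call has 1 to 5 rows; each row is the pose to reach, as a shift and turn from the pose commanded when the call began, along the tool's axes at that moment; what a row does not reach only later rows make up. The controller multiplies each number of a shift by 0.5 m and each number of a turn by 45 degrees. A row lasts 1/10 s, in which the tool goes at most 50 mm and 8.59 degrees, less where a joint would pass 70% of its speed; a pose out of reach is approached as far as the arm can. A call with a number of a shift or a turn outside -1 to 1 is refused whole. A call with a gripper value outside its range is refused whole. The fingers move at their own pace and stop on an object; the grip force is fixed at half the most. Time passes only in rows, so rows that repeat a pose let the fingers close. It gives the time, the measured TCP pose, the force, the opening and the grip force at its end, in the units of the state.
- env.get_state(): the state, without advancing time (a new reading comes with each control period).
- env.get_image(name): name is "scene" or "top" or "wrist"; returns the picture (480x640x3 uint8, red, green, blue); there is no depth.
- env.calibration(name): a dict with "K" (3x3 intrinsics, pixels), "T" (4x4, takes a point from camera to world coordinates); the wrist camera has in their place "tool_from_camera" (4x4, takes a point from camera to tool coordinates, whose origin is the TCP and whose axes are the flange's). Camera axes: x right, y down, z forward; pixel columns grow to the right and rows downward; lengths in m; the calibration is good to about 2 mm. A picture is of the moment at which its call begins: read the wrist's pose just before it. calibration takes no time and is no camera call.
- env.sign_off(): hands the job in; it is judged then, once.
The state is a dict: "time_s": time; "joint_pos": joint angles; "qd": joint speeds; "tau": joint torques, N m; "tool_pos": TCP position; "orientation": TCP orientation; "force": force on the tool from outside, world axes, zero at the start; "moment": the same for the moment, N m; "width": finger opening in m; "grip_force": force on a finger pad.
Only numpy, scipy, OpenCV 4.12 (cv2) and the standard library are available. Lean on these libraries where they do the work, as an engineer would, in place of code of your own. Each camera call takes 0.05 s, during which the arm holds its last target. There are 200 camera calls.

TASK

Get a fresh tray ready for checking against the light: first swing the light base's iris lever to the long middle mark (half open), then peel the top tray off the stuck stack, raising one corner first while the opposite one still sits, so that the trays below stay standing where they are. Hold the tray level over the middle of the lit glass with its underside about 10 cm above the glass, and finish while still holding it there: do not set it down or let go. Leave the other things on the bench alone.

Things in the scene. Friction and masses are not known exactly. Their poses are not given: they have to be found in the camera images.
- top_tray: the uppermost of five identical white formed trays nested in a stack: the one to take. Open, empty, 140 (x) x 200 (y) x 34 high, about 115 g. Origin: centre of its underside, z up. An upright-faced lip 10 wide and 10 high runs all round at the top (outer faces x = +-70, y = +-100; inner faces x = +-60, y = +-90; 24 to 34 above the origin). Walls slope in below it to a floor 98 x 158.
- trays_below: the four lower trays (same shape, 460 g, jammed together, one block) standing loose on the bench. Origin: centre of the lowest underside, axes as the top tray, which starts 56 above it; its top lip lies 4 below the top tray's. The top tray sticks to it by four snap buttons, one by each corner, 1 to 1.5 N each; raise one corner first and they let go in turn.
- corner_nr (a point): on top of the top tray's lip at its -x, -y corner: (-65, -95, 34) in the tray frame. Outer corners are rounded (radius 17); the lip is straight more than 17 from the outline's corners
- corner_nl (a point): the same at (-65, +95, 34). Each snap button (inside the wall, 27 from the corner point) resists until it has risen about 5 mm, then is free
- corner_fr (a point): the same at (+65, -95, 34)
- corner_fl (a point): the same at (+65, +95, 34)
- light_base: transmitted-light base of a stereo microscope, head removed: cream housing with black top plate, 240 (x) x 220 (y), top plate 66 above the bench, fixed to the bench. Origin: centre of its underside; front (the side with the scale marks) towards -x. Tallest thing on it: an empty column collar at its rear +y corner, up to 96.
- glass_centre (a point): centre of the top of the round lit glass (108 across, inside a dark bezel 144 across and 9 high) on the light base, 20 behind the base's origin (local +x) and 71.5 above the bench
- iris_lever (a joint): angle of the iris lever, a flat arm that swings about the upright axis through the glass centre: 0 = fully open (arm 0.7 rad to the +y side of the front), 0.7 = half open, arm pointing straight to the front (local -x) at the long middle mark of the scale, 1.4 = closed. Grows anticlockwise seen from above. It stays where it is left; moving it takes about 0.7 N at the knob.
- lever_knob (a point): middle of the upright round metal knob on the end of the iris lever: 15 across, 25 high (from 72.5 to 97.5 above the bench, the point at 85), 98 from the axis
- oil_bottle: small amber immersion-oil bottle, 34 across, 78 high. Origin: centre of its underside. A bystander
- objective: spare microscope objective standing on its thread end, 30 across, 46 high. Origin: centre of its underside. A bystander
- petri_dish: closed clear dish, 64 across, 15 high. Origin: centre of its underside. A bystander
- slide_box: closed grey slide box, 85 x 98 x 36. Origin: centre of its underside. A bystander
- tissue_box: lens-tissue carton, 115 x 115 x 80. Origin: centre of its underside. A bystander
- wash_bottle: white wash bottle, 60 across, 122 high. Origin: centre of its underside. A bystander
- hex_driver: screwdriver lying on the bench, 160 long. Origin: on its axis, at bench height. A bystander
Things that resemble listed ones, but are neither listed nor needed, are in the scene too. Of the things that look like the top_tray, the smaller one is meant.

How it is judged:
By the outcome, as a careful person would: the job done as asked, in the order asked, and still so for the second after the job is handed in, while the arm keeps its last pose, push and grip.
It also fails if it takes over 58 s, if anything falls off the work surface, if the arm or the gripper's body presses on something with over 40 N, if the wrist force passes 120 N, or if a joint passes its speed limit or range.

## Working session

There is one attempt and no reset: what is moved stays moved. The work goes in short steps, Python scripts to look and compute and a tool call to move; the robot and the scene stay as the last step left them, time stands still between calls to the robot, and variables do not carry over. Pictures are saved under pics/ and viewed, at most 10 in all, crops included, and the job is handed in when it is done.

Besides the shell and the picture viewer there is one more tool, called as name(argument=value, ...) on one line, values as JSON. jog_arm: Moves the arm, as the interface text tells. Shifts and turns lie within -1 to 1; 1 stands for 0.5 m of shift or 45 degrees of turn. Its arguments: {"type":"object","properties":{"translation":{"type":"array","items":{"type":"array","items":{"type":"number"}}},"angular":{"type":"array","items":{"type":"array","items":{"type":"number"}}},"claw":{"type":"array","items":{"type":"number"}}},"required":["translation","angular","claw"]}

```bash
mkdir -p pics
python3 - <<'E'
from rig import env
import cv2,numpy as np
for n in("scene","top"):
    im=env.get_image(n); cv2.imwrite(f"pics/{n}0.png",im[:,:,::-1]); c=env.calibration(n); print(n,np.round(c["K"],1).tolist(),np.round(c["T"],4).tolist())
print(np.round(env.calibration("wrist")["tool_from_camera"],4).tolist(),np.round(env.calibration("wrist")["K"],1).tolist())
s=env.get_state(); print({k:np.round(v,3).tolist() for k,v in s.items()},env.tcp_to_grasp)
E
```

```text
scene [[458.1, 0.0, 322.7], [0.0, 458.1, 236.1], [0.0, 0.0, 1.0]] [[-0.2891, 0.8272, -0.4818, 1.0022], [0.9572, 0.2551, -0.1365, 0.1555], [0.01, -0.5006, -0.8656, 1.0269], [0.0, 0.0, 0.0, 1.0]]
top [[561.1, 0.0, 311.4], [0.0, 561.1, 243.7], [0.0, 0.0, 1.0]] [[0.028, -0.986, 0.1646, 0.2017], [-0.9996, -0.0278, 0.0034, -0.0167], [0.0013, -0.1646, -0.9864, 1.6947], [0.0, 0.0, 0.0, 1.0]]
[[-0.0007, -0.962, -0.2731, 0.0698], [1.0, -0.0007, -0.0003, 0.0003], [0.0001, -0.2731, 0.962, -0.1433], [0.0, 0.0, 0.0, 1.0]] [[350.5, 0.0, 320.4], [0.0, 350.5, 238.8], [0.0, 0.0, 1.0]]
{'time_s': 0.1, 'joint_pos': [1.42, 0.508, -0.238, 1.501, 0.126, 1.149, -0.155], 'qd': [0.0, -0.002, 0.001, -0.002, -0.001, -0.002, 0.001], 'tau': [-0.005, -62.183, -2.194, -25.02, 0.013, 0.008, 0.0], 'tool_pos': [0.159, -0.604, 0.231], 'orientation': [[0.967, 0.254, -0.0], [0.254, -0.967, 0.001], [-0.0, -0.002, -1.0]], 'force': [0.043, -0.314, 0.039], 'moment': [-0.014, 0.029, -0.014], 'grip_force': 0.0, 'width': 0.085} 0.0187
```

View pics/scene0.png

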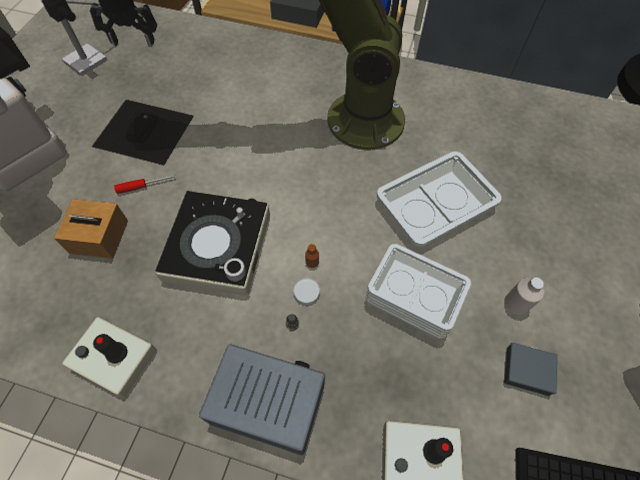

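View pics/top0.png

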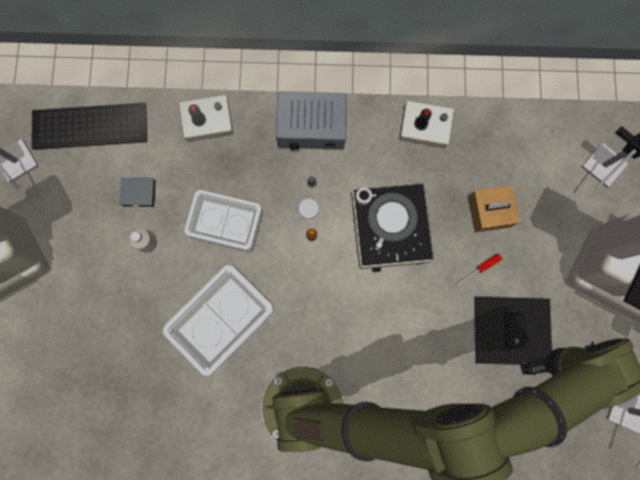

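The large tray (top 217,320; scene 438,200) and the small stack (top 223,220; scene 418,290) look alike. The smaller one, visibly a stack of several lips, fits. The light base is at top (393,225) with its glass at (393,217). The knob is the metal spot at (379,243), on the +y side of the front. I'll confirm in one enlarged crop.

```bash
cat > h.py <<'E'
import numpy as np,cv2
from rig import env
def ray(n,uv,z,state=None):
    c=env.calibration(n); 
    if n=="wrist":
        W=np.eye(4);W[:3,:3]=state["orientation"];W[:3,3]=state["tool_pos"];T=W@c["tool_from_camera"]
    else: T=c["T"]
    uv=np.atleast_2d(uv).astype(float); d=np.c_[uv,np.ones(len(uv))]@np.linalg.inv(c["K"]).T@np.array(T)[:3,:3].T; o=np.array(T)[:3,3]
    z=np.broadcast_to(z,len(uv)); return o+d*((z-o[2])/d[:,2])[:,None]
def jog(P,R,s=None):
    """row numbers from current pose to P,R"""
    from scipy.spatial.transform import Rotation as Ro
    s=s or env.get_state();R0=np.array(s["orientation"])
    return np.round(R0.T@(np.array(P)-s["tool_pos"])/.5,4).tolist(),np.round(Ro.from_matrix(R0.T@R).as_rotvec()/(np.pi/4),4).tolist()
E
python3 - <<'E'
from h import *
t=cv2.imread("pics/top0.png"); s=cv2.imread("pics/scene0.png")
a=cv2.resize(t[180:260,175:275],(500,400),interpolation=3)[:, :400]
b=cv2.resize(t[175:275,345:445],(400,400),interpolation=3)
c=cv2.resize(s[235:350,355:480],(400,368),interpolation=3)
cv2.imwrite("pics/crop1.png",np.vstack([np.hstack([cv2.resize(a,(400,300)) if 0 else cv2.resize(t[180:255,175:275],(400,300),interpolation=3),cv2.resize(t[175:275,345:445],(400,400),interpolation=3)[:300]]),np.hstack([cv2.resize(s[240:345,355:480],(357,300),interpolation=3),cv2.resize(s[185:300,150:275],(326,300),interpolation=3),np.zeros((300,117,3),np.uint8)])]))
for n,im,roi,zz in(("top",t,(175,180,275,260),.09),("scene",s,(355,235,480,350),.09),("top",t,(370,195,415,240),.0715),("scene",s,(185,220,240,262),.0715)):
    x0,y0,x1,y1=roi; g=cv2.cvtColor(im[y0:y1,x0:x1],6); hi=g.max()
    for th in((140,165,185) if zz>.08 else (200,)):
        m=(g>th).astype(np.uint8); cs,_=cv2.findContours(m,0,1); k=max(cs,key=cv2.contourArea)+[[x0,y0]]
        if zz>.08:
            W=ray(n,k[:,0],zz)[:,:2].astype(np.float32); print(n,th,cv2.minAreaRect(W))
        else:
            e=cv2.fitEllipse(k); W=ray(n,k[:,0],zz)[:,:2].astype(np.float32); print(n,hi,e,ray(n,e[0],zz),cv2.minEnclosingCircle(W))
print(ray("top",[[379.5,243]],.0975),ray("scene",[[239,211]],.0975))
E
```

```text
top 140 ((0.5365285277366638, 0.2555774748325348), (0.21295399963855743, 0.1452857255935669), 77.93753051757812)
top 165 ((0.5357265472412109, 0.251007616519928), (0.19970233738422394, 0.13944891095161438), 78.01004028320312)
top 185 ((0.5351181030273438, 0.2505531907081604), (0.19594772160053253, 0.13536977767944336), 77.83976745605469)
scene 140 ((0.5349717140197754, 0.25001344084739685), (0.202808678150177, 0.1429225653409958), 77.99205017089844)
scene 165 ((0.5355299115180969, 0.24960488080978394), (0.20004458725452423, 0.13955438137054443), 77.97779846191406)
scene 185 ((0.5355790257453918, 0.2495564967393875), (0.19806693494319916, 0.1373824179172516), 77.9456787109375)Traceback (most recent call last):
  File "<stdin>", line 10, in <module>
ValueError: max() iterable argument is empty
```

View pics/crop1.png

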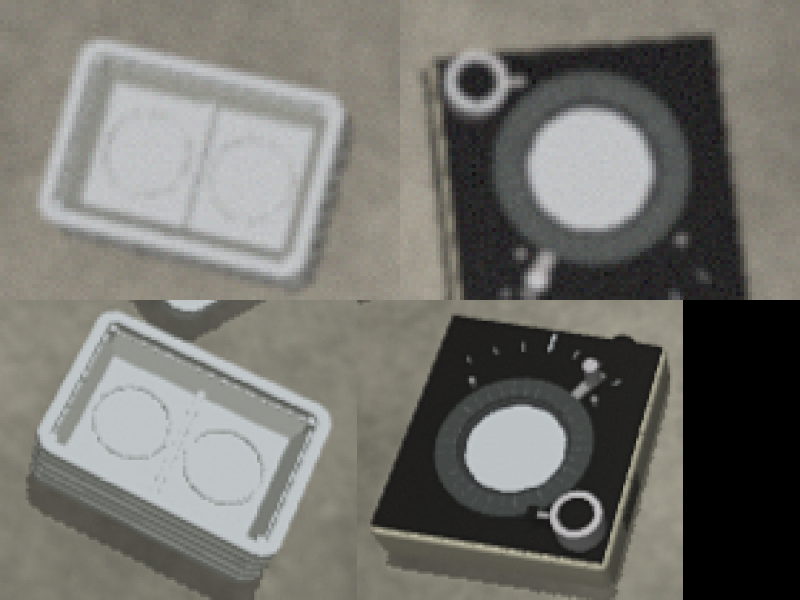

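The crop confirms the lower pictured item is the stack (four lips visible below the top). Centre (0.5355, 0.250), long axis at 78°, sizes 0.200 x 0.140 as they should be. The knob is at scene (239,211). Next, the light base.

Run:
```python
from h import *
t=cv2.imread("pics/top0.png"); s=cv2.imread("pics/scene0.png")
for n,im,roi in(("top",t,(370,195,415,240)),("scene",s,(185,215,240,265))):
    x0,y0,x1,y1=roi; g=cv2.cvtColor(im[y0:y1,x0:x1],6); m=(g>150).astype(np.uint8); cs,_=cv2.findContours(m,0,1)
    k=max(cs,key=cv2.contourArea)+[[x0,y0]]; W=ray(n,k[:,0],.0715)[:,:2].astype(np.float32); print(n,"glass",cv2.minEnclosingCircle(W),W.mean(0),ray(n,cv2.fitEllipse(k)[0],.0715)[0])
# black plate
for n,im,roi in(("top",t,(335,165,450,285)),("scene",s,(145,180,285,305))):
    x0,y0,x1,y1=roi; g=cv2.cvtColor(im[y0:y1,x0:x1],6); m=(g<55).astype(np.uint8); m=cv2.morphologyEx(m,cv2.MORPH_OPEN,np.ones((5,5))); cs,_=cv2.findContours(m,0,1)
    k=max(cs,key=cv2.contourArea)+[[x0,y0]]; W=ray(n,k[:,0],.066)[:,:2].astype(np.float32); print(n,"plate",cv2.minAreaRect(W))
print("knob",ray("scene",[[239.3,210.7]],.0975),ray("top",[[380,241.5]],.0975))
# long mark in scene crop (553,342)
print("mark",ray("scene",[[150+(553-357)/2.608,185+42/2.608]],.066))
```

```text
top glass ((0.5595337152481079, -0.2471141368150711), 0.04531585052609444) [ 0.5594315  -0.24731643] [ 0.55942395 -0.2474214   0.0715    ]
scene glass ((0.5630181431770325, -0.24742788076400757), 0.045404575765132904) [ 0.56369513 -0.24731769] [ 0.56392117 -0.24711362  0.0715    ]
top plate ((0.5399744510650635, -0.25030654668807983), (0.22456026077270508, 0.20430441200733185), 7.046801567077637)
scene plate ((0.5402145981788635, -0.2502439320087433), (0.23506824672222137, 0.21078354120254517), 7.243618965148926)
knob [[ 0.47640399 -0.20425716  0.0975    ]] [[ 0.48015279 -0.20922062  0.0975    ]]
mark [[ 0.44218221 -0.26144697  0.066     ]]
```

Glass centre ≈ (0.561,-0.2475), base yaw ≈ 7.2° (the long mark agrees at 186.7°). The knob is at about 153°, so the lever reads ~0.1 rad. Moving to hover over the knob.

```bash
cat >> h.py <<'E'
def Rz(yaw): 
    c,s=np.cos(np.radians(yaw)),np.sin(np.radians(yaw)); return np.array([[c,s,0],[s,-c,0],[0,0,-1]])
def go(p,yaw): print(*jog(p,Rz(yaw)))
E
python3 -c "
from h import *
go([.475,-.204,.19],-27)"
```

```text
[0.8154, -0.6131, 0.082] [-0.0019, 0.0008, 0.927]
```

jog_arm(translation=[[0.815, -0.613, 0.0], [0.815, -0.613, 0.0], [0.815, -0.613, 0.08], [0.815, -0.613, 0.08], [0.815, -0.613, 0.08]], angular=[[0, 0, 0.927], [0, 0, 0.927], [0, 0, 0.927], [0, 0, 0.927], [0, 0, 0.927]], claw=[0, 0, 0, 0, 0])

```text
time_s: 0.6
tool_pos: [0.3134, -0.4082, 0.2165]
orientation: [[0.888, -0.46, -0.0], [-0.46, -0.888, 0.0], [-0.0, -0.0, -1.0]]
force: [0.9, -0.4, 0.8]
width: 0.0428
grip_force: 0.0
```

```bash
python3 -c "
from h import *
s=env.get_state();print(s['tool_pos'],s['width'],s['time_s'])
go([.475,-.204,.19],-27)"
```

```text
[ 0.31336318 -0.40821152  0.21650691] 0.04278578975187192 0.6
[0.0994, -0.5113, 0.0531] [-0.0002, 0.0002, -0.0082]
```

jog_arm(translation=[[0.1, -0.51, 0.05], [0.1, -0.51, 0.05], [0.1, -0.51, 0.05], [0.1, -0.51, 0.05], [0.1, -0.51, 0.05]], angular=[[0, 0, 0], [0, 0, 0], [0, 0, 0], [0, 0, 0], [0, 0, 0]], claw=[0, 0, 0, 0, 0])

```text
time_s: 1.1
tool_pos: [0.467, -0.2123, 0.1926]
orientation: [[0.891, -0.454, -0.0], [-0.454, -0.891, -0.0], [-0.0, 0.0, -1.0]]
force: [0.5, -1.1, -0.3]
width: 0.043
grip_force: 0.0
```

jog_arm(translation=[[0, 0, 0]], angular=[[0, 0, 0]], claw=[0])

```text
time_s: 1.2
tool_pos: [0.4704, -0.2064, 0.1923]
orientation: [[0.896, -0.444, 0.002], [-0.444, -0.896, 0.004], [-0.0, -0.004, -1.0]]
force: [-0.1, -1.3, 0.5]
width: 0.0429
grip_force: 0.0
```

```bash
python3 -c "
from h import *
s=env.get_state();print(s['tool_pos'],s['qd'].round(3) if hasattr(s['qd'],'round') else s['qd'])
im=env.get_image('wrist');cv2.imwrite('pics/w1.png',im[:,:,::-1])
go([.475,-.204,.19],-27)
c=env.calibration('wrist');W=np.eye(4);W[:3,:3]=s['orientation'];W[:3,3]=s['tool_pos'];T=np.linalg.inv(W@c['tool_from_camera'])
for p in([.475,-.204,.0975],[.561,-.2475,.0715],[.4638,-.2598,.066]):
  q=c['K']@(T[:3,:3]@p+T[:3,3]);print(p,q[:2]/q[2])
"
```

```text
[ 0.47040127 -0.20637707  0.19226046] [ 0.08  -0.016  0.091  0.017  0.03   0.02   0.095]
[0.0069, -0.0171, 0.0046] [-0.0021, 0.0014, 0.0097]
[0.475, -0.204, 0.0975] [315.35096315 237.65029253]
[0.561, -0.2475, 0.0715] [316.51278657  95.38939587]
[0.4638, -0.2598, 0.066] [386.4756879  208.56398735]
```

View pics/w1.png

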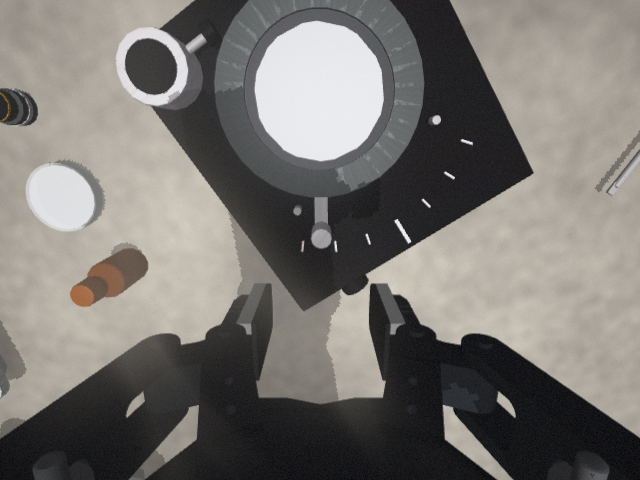

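Knob top at (321,238), glass centre (319,91), long mark from (397,221) to (409,241).

```bash
python3 -c "
from h import *
s=dict(env.get_state());R=np.array(s['orientation']);print(s['tool_pos'])
k=ray('wrist',[[321,238]],.0975,s)[0];g=ray('wrist',[[319,91]],.0715,s)[0];m=ray('wrist',[[397,221],[409,241]],.066,s)
print(k,g,m,np.hypot(*(k-g)[:2]))
a=lambda p:np.degrees(np.arctan2(*(p-g)[1::-1]))
print(a(k),a(m[0]),a(m[1]))
go([*k[:2],.078],a(k)-180)
"
```

```text
[ 0.46809359 -0.21008421  0.1922899 ]
[ 0.47050834 -0.21137737  0.0975    ] [ 0.5600848 -0.2546425  0.0715   ] [[ 0.4481886  -0.26719     0.066     ]
 [ 0.4287717  -0.26930773  0.066     ]] 0.09947770176188664
154.21960883685247 -173.6018562343215 -173.6275339509737
[0.0057, 0.0005, 0.2286] [-0.0021, 0.0013, -0.0174]
```

jog_arm(translation=[[0.0, 0, 0.06], [0.0, 0, 0.06], [0.0, 0, 0.06], [0.0, 0, 0.06], [0.0, 0, 0.06]], angular=[[0, 0, 0], [0, 0, 0], [0, 0, 0], [0, 0, 0], [0, 0, 0]], claw=[0, 0, 0, 0, 0])

```text
time_s: 1.75
tool_pos: [0.4665, -0.2148, 0.1639]
orientation: [[0.891, -0.455, 0.001], [-0.455, -0.891, -0.001], [0.002, -0.0, -1.0]]
force: [-0.0, -0.5, 0.3]
width: 0.0426
grip_force: 0.0
```

Run:
```python
from h import *
s=dict(env.get_state());im=env.get_image('wrist');s2=env.get_state();print(s['tool_pos'],s2['tool_pos'])
g=cv2.cvtColor(im,7);m=(g>150).astype(np.uint8);cs,_=cv2.findContours(m,0,1)
for k in cs:
    A=cv2.contourArea(k)
    if A>25:
        r=cv2.minAreaRect(k);print(A,np.round(r[0]),np.round(r[1],1),ray('wrist',[r[0]],.0715 if A>4000 else .066,s)[0].round(4))
```

```text
[ 0.4664619  -0.2147779   0.16389448] [ 0.46645408 -0.21459386  0.1637903 ]
915.5 [169. 448.] [17.9 82.5] [ 0.3608 -0.0143  0.066 ]
34.0 [192. 410.] [7. 9.] [ 0.3853 -0.0539  0.066 ]
1447.5 [470. 448.] [100.3  25.1] [ 0.2428 -0.2443  0.066 ]
136.5 [134. 404.] [ 7.8 26.6] [ 0.4117 -0.014   0.066 ]
152.0 [507. 404.] [27.6  7.8] [ 0.2718 -0.2875  0.066 ]
314.0 [306. 251.] [20.6 19.9] [ 0.4647 -0.2015  0.066 ]
91.5 [398. 240.] [29.1  4. ] [ 0.4419 -0.2641  0.066 ]
26.5 [468. 140.] [13.3  2.8] [ 0.4838 -0.333   0.066 ]
58.0 [433. 116.] [9. 8.] [ 0.5082 -0.3183  0.066 ]
167.5 [158.  32.] [ 8.7 23. ] [ 0.6307 -0.1864  0.066 ]
17655.0 [301.  85.] [146.4 154.6] [ 0.5633 -0.2505  0.0715]
65552.5 [480. 218.] [436. 317.] [ 0.4324 -0.3208  0.0715]
65496.0 [116. 218.] [437. 232.] [ 0.5462 -0.0975  0.0715]
```

Run:
```python
from h import *
s=dict(env.get_state())
print(s['tool_pos']);k=ray('wrist',[[306,251]],.0975,s)[0];print(k)
C=np.array([.562,-.249]);a=np.arctan2(*(k[:2]-C)[::-1]);print(np.degrees(a),np.hypot(*(k[:2]-C)))
p=lambda d:C+.098*np.array([np.cos(np.radians(d)),np.sin(np.radians(d))])
print(p(np.degrees(a)))
go([*k[:2],.079],np.degrees(a)+180)
R0=Rz(np.degrees(a)+180);k0=p(np.degrees(a))
for d in np.linspace(np.degrees(a),186.8,5)[1:]:print(d,*jog([*p(d),.079],Rz(d+180),dict(orientation=R0,tool_pos=[*k0,.079])))
```

```text
[ 0.46645408 -0.21459386  0.1637903 ]
[ 0.47287135 -0.20747992  0.0975    ]
155.0218077008774 0.09832514077749537
[ 0.47316608 -0.20761722]
[0.0047, -0.0185, 0.1696] [-0.0001, -0.0018, -0.0459]
162.96635577565803 [0.0019, 0.0271, 0.0] [0.0, 0.0, -0.1765]
170.9109038504387 [0.0075, 0.0537, 0.0] [0.0, 0.0, -0.3531]
178.85545192521937 [0.0167, 0.0792, 0.0] [0.0, 0.0, -0.5296]
186.8 [0.0294, 0.1032, 0.0] [0.0, 0.0, -0.7062]
```

jog_arm(translation=[[0.005, -0.0185, 0.06], [0.005, -0.0185, 0.12], [0.005, -0.0185, 0.17], [0.005, -0.0185, 0.17], [0.005, -0.0185, 0.17]], angular=[[0, 0, -0.046], [0, 0, -0.046], [0, 0, -0.046], [0, 0, -0.046], [0, 0, -0.046]], claw=[0, 0, 0, 0, -0.3])

```text
time_s: 2.3
tool_pos: [0.4728, -0.2071, 0.0785]
orientation: [[0.907, -0.422, -0.0], [-0.422, -0.907, 0.0], [-0.0, -0.0, -1.0]]
force: [0.6, 0.0, 0.6]
width: 0.0305
grip_force: 0.0
```

jog_arm(translation=[[0, 0, 0], [0, 0, 0], [0, 0, 0], [0, 0, 0], [0, 0, 0]], angular=[[0, 0, 0], [0, 0, 0], [0, 0, 0], [0, 0, 0], [0, 0, 0]], claw=[-0.5, -0.7, -0.8, -1, -1])

```text
time_s: 2.8
tool_pos: [0.4736, -0.2074, 0.0795]
orientation: [[0.907, -0.422, 0.003], [-0.422, -0.907, -0.001], [0.003, -0.0, -1.0]]
force: [-0.5, -0.6, 6.5]
width: 0.0119
grip_force: 58.5
```

jog_arm(translation=[[0.002, 0.027, 0], [0.0075, 0.0535, 0], [0.0165, 0.079, 0], [0.0295, 0.103, 0], [0.0295, 0.103, 0]], angular=[[0, 0, -0.176], [0, 0, -0.353], [0, 0, -0.53], [0, 0, -0.706], [0, 0, -0.706]], claw=[-1, -1, -1, -1, -1])

```text
time_s: 3.3
tool_pos: [0.465, -0.2623, 0.0795]
orientation: [[0.993, 0.122, 0.003], [0.122, -0.993, -0.002], [0.002, 0.002, -1.0]]
force: [-2.0, 0.5, 7.4]
width: 0.0123
grip_force: 59.0
```

jog_arm(translation=[[0, 0, 0], [0, 0, 0], [0, 0, 0]], angular=[[0, 0, 0], [0, 0, 0], [0, 0, 0]], claw=[-1, -1, -1])

```text
time_s: 3.6
tool_pos: [0.4648, -0.2607, 0.0795]
orientation: [[0.993, 0.118, 0.002], [0.118, -0.993, -0.002], [0.002, 0.002, -1.0]]
force: [-0.9, -0.8, 7.3]
width: 0.0123
grip_force: 58.8
```

Run:
```python
from h import *
s=dict(env.get_state());im=env.get_image('wrist');cv2.imwrite('pics/w2.png',im[:,:,::-1]);print(s['tool_pos'],s['force'],s['width'])
```

```text
[ 0.46475334 -0.2607476   0.07950066] [-0.89367142 -0.82837272  7.296401  ] 0.012348281045131027
```

View pics/w2.png

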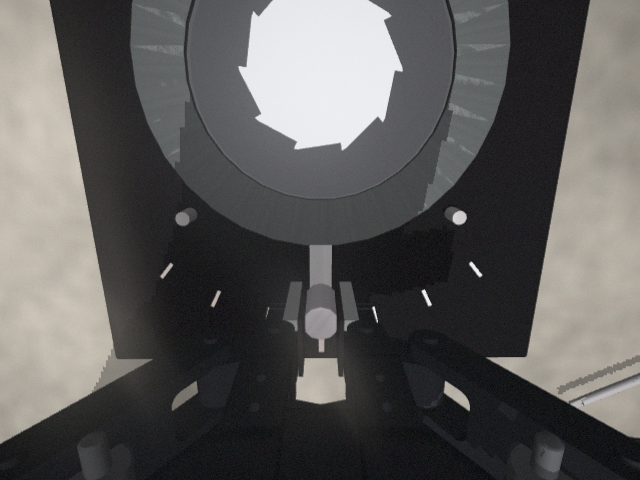

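The lever is on the long mark: knob (320,322), mark stub (321,345), stops symmetric at x=184 and 457. Release and rise.

jog_arm(translation=[[0, 0, 0], [0, 0, 0], [0, 0, -0.1], [0, 0, -0.2], [0, 0, -0.25]], angular=[[0, 0, 0], [0, 0, 0], [0, 0, 0], [0, 0, 0], [0, 0, 0]], claw=[-0.2, -0.1, -0.1, -0.1, -0.1])

```text
time_s: 4.15
tool_pos: [0.4657, -0.2601, 0.2069]
orientation: [[0.993, 0.119, 0.004], [0.119, -0.993, -0.002], [0.004, 0.002, -1.0]]
force: [0.4, 0.5, -0.1]
width: 0.0384
grip_force: 0.0
```

Run:
```python
from h import *
s=env.get_state();print(s['force'],s['width'])
go([.4594,.2048,.20],7);go([.4594,.2048,.20],47)
```

```text
[ 0.42389655  0.54971863 -0.06304437] 0.038382078771736806
[0.0984, -0.9247, 0.012] [0.0031, -0.0052, -0.0033]
[0.0984, -0.9247, 0.012] [0.0048, -0.0039, -0.8922]
```

jog_arm(translation=[[0.1, -0.925, 0], [0.1, -0.925, 0], [0.1, -0.925, 0], [0.1, -0.925, 0], [0.1, -0.925, 0]], angular=[[0, 0, -0.9], [0, 0, -0.9], [0, 0, -0.9], [0, 0, -0.9], [0, 0, -0.9]], claw=[-0.1, -0.1, -0.1, -0.1, -0.1])

```text
time_s: 4.65
tool_pos: [0.461, -0.0082, 0.2033]
orientation: [[0.674, 0.739, 0.001], [0.739, -0.674, -0.0], [0.0, 0.001, -1.0]]
force: [1.5, 0.9, 0.6]
width: 0.0383
grip_force: 0.0
```

Run:
```python
from h import *
go([.4594,.2048,.20],78)
```

```text
[0.3126, -0.2893, 0.0064] [0.0011, -0.0001, -0.6745]
```

jog_arm(translation=[[0.313, -0.289, 0], [0.313, -0.289, 0], [0.313, -0.289, 0], [0.313, -0.289, 0], [0.313, -0.289, 0]], angular=[[0, 0, -0.674], [0, 0, -0.674], [0, 0, -0.674], [0, 0, -0.674], [0, 0, -0.674]], claw=[-0.1, -0.1, -0.1, -0.1, -0.1])

```text
time_s: 5.15
tool_pos: [0.4601, 0.2094, 0.2036]
orientation: [[0.205, 0.979, 0.001], [0.979, -0.205, 0.004], [0.004, -0.0, -1.0]]
force: [-0.2, -1.0, -0.8]
width: 0.0387
grip_force: 0.0
```

jog_arm(translation=[[0, 0, 0], [0, 0, 0], [0, 0, 0]], angular=[[0, 0, 0], [0, 0, 0], [0, 0, 0]], claw=[-0.1, -0.1, -0.1])

```text
time_s: 5.45
tool_pos: [0.4615, 0.2011, 0.2027]
orientation: [[0.216, 0.976, -0.0], [0.976, -0.216, -0.001], [-0.001, 0.0, -1.0]]
force: [-0.2, 0.6, -0.3]
width: 0.0387
grip_force: 0.0
```

Run:
```python
from h import *
s=dict(env.get_state());im=env.get_image('wrist');cv2.imwrite('pics/w3.png',im[:,:,::-1]);print(s['tool_pos'],env.get_state()['tool_pos'])
c=env.calibration('wrist');W=np.eye(4);W[:3,:3]=s['orientation'];W[:3,3]=s['tool_pos'];T=np.linalg.inv(W@c['tool_from_camera'])
a=np.radians(-12);R=np.array([[np.cos(a),-np.sin(a)],[np.sin(a),np.cos(a)]])
for l in([-.07,-.06],[-.06,-.06],[-.07,0.06],[-.06,0.06],[.07,-.1]):
  p=np.r_[R@l+[.5355,.25],.09];q=c['K']@(T[:3,:3]@p+T[:3,3]);print(l,q[:2]/q[2])
```

```text
[0.46146458 0.20113147 0.20270514] [0.46153003 0.20116523 0.20277857]
[-0.07, -0.06] [309.25501932 230.19094737]
[-0.06, -0.06] [322.51831104 230.07287903]
[-0.07, 0.06] [305.97263655  54.15657729]
[-0.06, 0.06] [321.12041636  53.99710688]
[0.07, -0.1] [488.74031842 278.01431112]
```

View pics/w3.png

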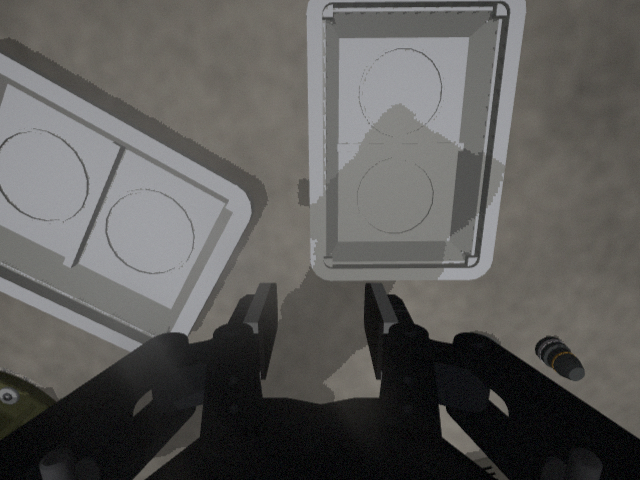

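Lip edges at row 230 are x≈310/326, against predictions of 309/322.5, so the tray pose is good to ~1 mm. Descend.

Run:
```python
from h import *
go([.4594,.2048,.08],78)
```

```text
[0.0065, -0.0058, 0.2455] [0.0002, 0.0015, -0.0113]
```

jog_arm(translation=[[0.0065, -0.006, 0.09], [0.0065, -0.006, 0.17], [0.0065, -0.006, 0.215], [0.0065, -0.006, 0.215], [0.0065, -0.006, 0.215]], angular=[[0, 0, -0.011], [0, 0, -0.011], [0, 0, -0.011], [0, 0, -0.011], [0, 0, -0.011]], claw=[-0.1, -0.1, -0.3, -0.3, -0.3])

```text
time_s: 6.0
tool_pos: [0.4593, 0.2063, 0.0959]
orientation: [[0.206, 0.978, -0.0], [0.978, -0.206, -0.0], [-0.0, -0.0, -1.0]]
force: [0.1, -0.1, 0.1]
width: 0.0298
grip_force: 0.0
```

jog_arm(translation=[[0, 0, 0], [0, 0, 0], [0, 0, 0]], angular=[[0, 0, 0], [0, 0, 0], [0, 0, 0]], claw=[-0.3, -0.3, -0.3])

```text
time_s: 6.3
tool_pos: [0.4596, 0.207, 0.0964]
orientation: [[0.206, 0.979, 0.002], [0.979, -0.206, 0.001], [0.001, 0.002, -1.0]]
force: [-0.1, -0.2, -0.3]
width: 0.03
grip_force: 0.0
```

Run:
```python
from h import *
go([.4594,.2048,.08],78)
im=env.get_image('wrist');cv2.imwrite('pics/w4.png',im[200:420,180:460][:,:,::-1].repeat(2,0).repeat(2,1))
```

```text
[-0.0044, 0.0005, 0.0329] [0.0022, -0.0012, 0.0029]
```

View pics/w4.png

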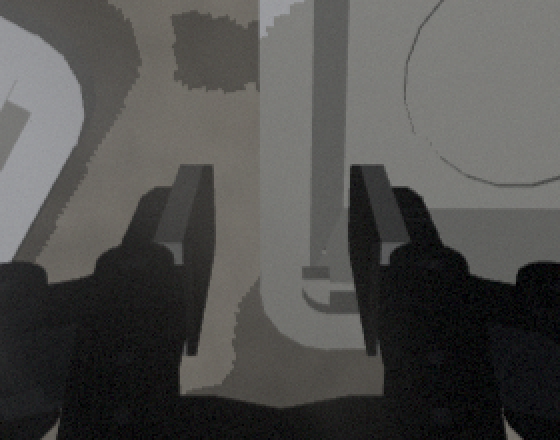

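Lip midline is crop x≈285 and finger midline ≈281.5: about 0.8 mm more towards tool +y. Lower and close gently.

jog_arm(translation=[[-0.004, 0.002, 0.016], [-0.004, 0.002, 0.033], [-0.004, 0.002, 0.033], [-0.004, 0.002, 0.033], [-0.004, 0.002, 0.033]], angular=[[0, 0, 0], [0, 0, 0], [0, 0, 0], [0, 0, 0], [0, 0, 0]], claw=[-0.3, -0.3, -0.4, -0.5, -0.55])

```text
time_s: 6.85
tool_pos: [0.4595, 0.2049, 0.0788]
orientation: [[0.205, 0.979, -0.0], [0.979, -0.205, 0.0], [0.0, -0.0, -1.0]]
force: [0.6, 0.3, 0.9]
width: 0.019
grip_force: 0.0
```

jog_arm(translation=[[0, 0, 0], [0, 0, 0], [0, 0, 0], [0, 0, 0], [0, 0, 0]], angular=[[0, 0, 0], [0, 0, 0], [0, 0, 0], [0, 0, 0], [0, 0, 0]], claw=[-0.65, -0.7, -0.75, -1, -1])

```text
time_s: 7.35
tool_pos: [0.4595, 0.2049, 0.0793]
orientation: [[0.205, 0.979, 0.0], [0.979, -0.205, 0.0], [0.0, 0.0, -1.0]]
force: [-2.2, -0.3, 5.5]
width: 0.0098
grip_force: 56.0
```

Run:
```python
from h import *
s=env.get_state();R0=np.array(s['orientation']);P=np.array(s['tool_pos']);print(P,s['width'],s['force'],s['moment'])
from scipy.spatial.transform import Rotation as Ro
# peel: raise nr corner, pivot at fl corner lip-bottom
a=np.radians(-12);R=np.array([[np.cos(a),-np.sin(a)],[np.sin(a),np.cos(a)]])
fl=np.r_[R@[.063,.093]+[.5355,.25],.076]; d=R@[-.13,-.19];d/=np.hypot(*d)
# axis so that nr goes up: omega x d has +z
ax=np.r_[d[1],-d[0],0]
if np.cross(ax,np.r_[d,0])[2]<0: ax=-ax
for th in(1,2,3,4,5,6,7):
    Q=Ro.from_rotvec(ax*np.radians(th)).as_matrix()
    print(th,*jog(fl+Q@(P-fl),Q@R0,s), (Q@(P-fl)+fl-P).round(4))
```

```text
[0.45953239 0.20490537 0.07925502] 0.009831593146473111 [-2.21162606 -0.29162119  5.48517376] [-0.13360936  0.02297994 -0.02675441]
1 [0.0001, 0.0001, -0.0069] [0.0126, -0.0183, -0.0] [0.0001 0.0001 0.0035]
2 [0.0004, 0.0003, -0.0138] [0.0252, -0.0366, -0.0] [0.0002 0.0002 0.0069]
3 [0.0007, 0.0005, -0.0208] [0.0378, -0.0549, -0.0] [0.0003 0.0003 0.0104]
4 [0.0012, 0.0008, -0.0277] [0.0504, -0.0732, -0.0] [0.0005 0.0005 0.0138]
5 [0.0017, 0.0012, -0.0346] [0.063, -0.0915, -0.0] [0.0008 0.0007 0.0173]
6 [0.0024, 0.0016, -0.0414] [0.0756, -0.1098, -0.0] [0.001  0.001  0.0207]
7 [0.0031, 0.0021, -0.0483] [0.0882, -0.1281, -0.0] [0.0014 0.0013 0.0242]
```

Gripped at width 9.8 mm. Peel: tilt about the far-left corner.

jog_arm(translation=[[0, 0, -0.0035], [0, 0, -0.007], [0.0002, 0.0002, -0.0105], [0.0004, 0.0003, -0.014], [0.0005, 0.0004, -0.0175]], angular=[[0.0063, -0.0092, 0], [0.0126, -0.0183, 0], [0.019, -0.0275, 0], [0.0252, -0.0366, 0], [0.0315, -0.0457, 0]], claw=[-1, -1, -1, -1, -1])

```text
time_s: 7.85
tool_pos: [0.4598, 0.2052, 0.0878]
orientation: [[0.205, 0.978, -0.032], [0.978, -0.206, -0.03], [-0.036, -0.025, -0.999]]
force: [0.2, 0.1, 1.1]
width: 0.0095
grip_force: 54.5
```

jog_arm(translation=[[0.0002, 0.0002, -0.0035], [0.0003, 0.0003, -0.007], [0.0005, 0.0004, -0.0105], [0.0007, 0.0006, -0.014], [0.0009, 0.0007, -0.0175]], angular=[[0.0063, -0.0092, 0], [0.0126, -0.0183, 0], [0.019, -0.0275, 0], [0.0252, -0.0366, 0], [0.0315, -0.0457, 0]], claw=[-1, -1, -1, -1, -1])

```text
time_s: 8.35
tool_pos: [0.4604, 0.2054, 0.0965]
orientation: [[0.203, 0.977, -0.064], [0.977, -0.207, -0.061], [-0.073, -0.05, -0.996]]
force: [-1.0, -1.3, 0.9]
width: 0.0092
grip_force: 55.4
```

Run:
```python
from h import *
for n in("scene","wrist"): cv2.imwrite(f"pics/{n}5.png",env.get_image(n)[:,:,::-1])
a=cv2.imread("pics/scene5.png")[180:360,340:500];b=cv2.imread("pics/wrist5.png")
cv2.imwrite("pics/c5.png",np.hstack([cv2.resize(a,(400,450),interpolation=3),cv2.resize(b,(400,300))[:, :].copy() if 0 else cv2.copyMakeBorder(cv2.resize(b,(400,300)),0,150,0,0,0)]))
s=env.get_state();print(s['force'],s['tool_pos'],s['moment'])
```

```text
[ 0.36943271 -0.6008263   1.03820437] [0.4605411  0.2056757  0.09647669] [ 0.1241815  -0.26377232 -0.03437607]
```

View pics/c5.png

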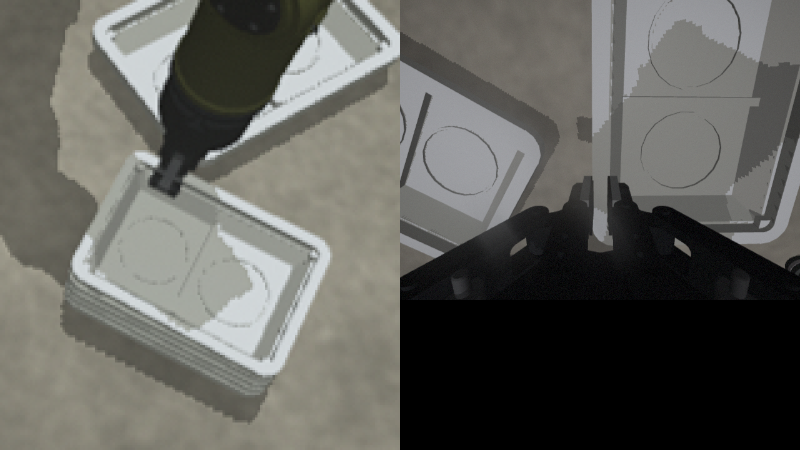

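The scene crop shows the tray still gripped, with the stack's lower lips in place below it. Continue tilting by 3°, then raise.

jog_arm(translation=[[0.0003, 0.0003, -0.0035], [0.0006, 0.0005, -0.007], [0.0009, 0.0007, -0.0105], [0.0012, 0.001, -0.014], [0.0018, 0.0015, -0.021]], angular=[[0.0063, -0.0092, 0], [0.0126, -0.0183, 0], [0.019, -0.0275, 0], [0.0252, -0.0366, 0], [0.0378, -0.0549, 0]], claw=[-1, -1, -1, -1, -1])

```text
time_s: 8.95
tool_pos: [0.4618, 0.2067, 0.1068]
orientation: [[0.199, 0.975, -0.102], [0.973, -0.209, -0.097], [-0.116, -0.08, -0.99]]
force: [-0.1, -0.6, 1.1]
width: 0.0093
grip_force: 54.6
```

Run:
```python
from h import *
s=env.get_state();print(s['force'],s['tool_pos'],s['moment'])
R0=np.array(s['orientation'])
for dz in(.01,.03,.06): print(jog(s['tool_pos']+np.array([0,0,dz]),R0,s))
t=env.get_image("top")[:,:,::-1]; t0=cv2.imread("pics/top0.png")
sc=env.get_image("scene")[:,:,::-1]
s0=cv2.imread("pics/scene0.png")
cv2.imwrite("pics/c6.png",np.hstack([cv2.resize(s0[235:350,355:480],(400,368),interpolation=3),cv2.resize(sc[235:350,355:480],(400,368),interpolation=3)]))
```

```text
[-0.14245417 -0.61011159  1.11428351] [0.46180363 0.20669522 0.10678016] [ 0.04819427 -0.19357521 -0.00566329]
([-0.0023, -0.0016, -0.0198], [0.0, 0.0, 0.0])
([-0.0069, -0.0048, -0.0594], [0.0, 0.0, 0.0])
([-0.0139, -0.0096, -0.1188], [0.0, 0.0, 0.0])
```

View pics/c6.png

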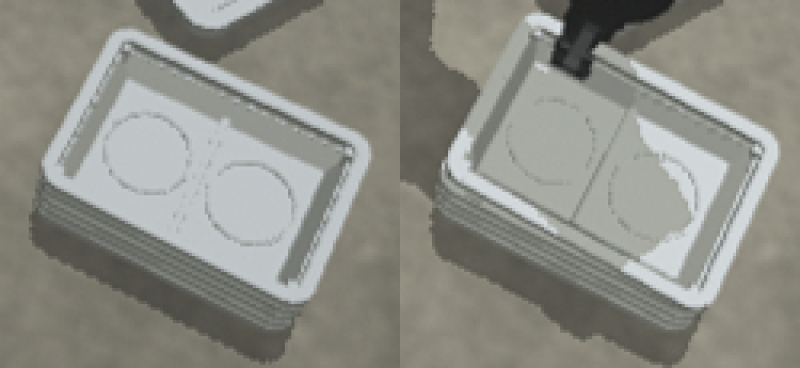

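The tray is tilting with the far corner seated and the stack unmoved. Lift straight up.

jog_arm(translation=[[-0.0008, -0.0005, -0.0066], [-0.0015, -0.0011, -0.0132], [-0.0023, -0.0016, -0.0198], [-0.0035, -0.0024, -0.03], [-0.0046, -0.0032, -0.04]], angular=[[0, 0, 0], [0, 0, 0], [0, 0, 0], [0, 0, 0], [0, 0, 0]], claw=[-1, -1, -1, -1, -1])

```text
time_s: 9.55
tool_pos: [0.4618, 0.2067, 0.1273]
orientation: [[0.199, 0.975, -0.101], [0.973, -0.209, -0.096], [-0.115, -0.079, -0.99]]
force: [-0.7, -0.2, -0.9]
width: 0.0082
grip_force: 59.3
```

jog_arm(translation=[[-0.0046, -0.0032, -0.04], [-0.009, -0.0064, -0.08], [-0.0139, -0.0096, -0.12], [-0.0185, -0.013, -0.16], [-0.0185, -0.013, -0.16]], angular=[[0, 0, 0], [0, 0, 0], [0, 0, 0], [0, 0, 0], [0, 0, 0]], claw=[-1, -1, -1, -1, -1])

```text
time_s: 10.05
tool_pos: [0.4627, 0.2079, 0.2102]
orientation: [[0.2, 0.975, -0.097], [0.973, -0.209, -0.094], [-0.112, -0.076, -0.991]]
force: [0.1, 0.1, -1.1]
width: 0.0085
grip_force: 58.7
```

Run:
```python
from h import *
s=env.get_state();print(s['force'],s['tool_pos'],s['moment'],s['width'])
sc=env.get_image("scene")[:,:,::-1]
cv2.imwrite("pics/c7.png",cv2.resize(sc[200:350,340:490],(500,500),interpolation=3))
```

```text
[ 0.13349321  0.13241129 -1.11142857] [0.46271541 0.20792079 0.21021704] [ 0.04837608 -0.02822355  0.01563634] 0.00851790695526494
```

View pics/c7.png

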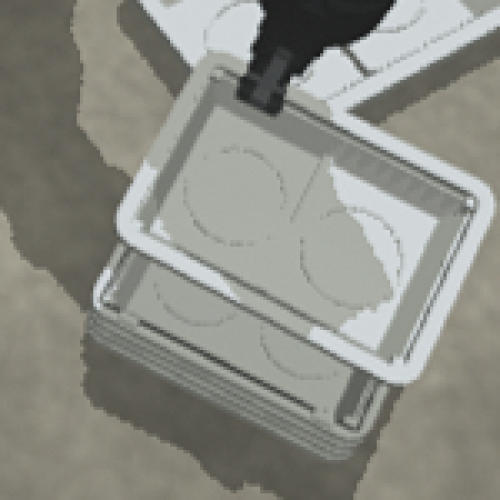

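Force is −1.1 N, just the tray's weight; the stack (crop ~(240,380)) stays behind in place. Carry over, levelling on the way.

Run:
```python
from h import *
go([.4627,.2079,.225],78);s=env.get_state()
s2=dict(orientation=Rz(78),tool_pos=[.4627,.2079,.225])
print(jog([.504,-.316,.225],Rz(97.2),s2),jog([.48,-.05,.225],Rz(88),s2))
```

```text
[-0.0024, -0.0019, -0.0324] [-0.0981, 0.1448, 0.0034]
([-1.0077, 0.2986, 0.0], [0.0, 0.0, -0.4267]) ([-0.4973, 0.1411, 0.0], [0.0, 0.0, -0.2222])
```

jog_arm(translation=[[-0.0005, -0.0004, -0.0065], [-0.001, -0.0008, -0.013], [-0.0015, -0.0012, -0.02], [-0.002, -0.0015, -0.026], [-0.0024, -0.0019, -0.0324]], angular=[[-0.02, 0.029, 0], [-0.039, 0.058, 0], [-0.059, 0.087, 0], [-0.078, 0.116, 0], [-0.098, 0.145, 0]], claw=[-1, -1, -1, -1, -1])

```text
time_s: 10.6
tool_pos: [0.4623, 0.2073, 0.2242]
orientation: [[0.205, 0.979, -0.001], [0.979, -0.205, 0.001], [0.001, -0.001, -1.0]]
force: [-1.0, 0.1, -0.4]
width: 0.0088
grip_force: 58.8
```

jog_arm(translation=[[-0.03, 0.009, 0], [-0.08, 0.024, 0], [-0.14, 0.042, 0], [-0.2, 0.06, 0], [-0.26, 0.078, 0]], angular=[[0, 0, -0.015], [0, 0, -0.035], [0, 0, -0.06], [0, 0, -0.085], [0, 0, -0.11]], claw=[-1, -1, -1, -1, -1])

```text
time_s: 11.1
tool_pos: [0.4737, 0.071, 0.2242]
orientation: [[0.119, 0.993, -0.001], [0.993, -0.119, -0.0], [-0.0, -0.001, -1.0]]
force: [1.1, -0.5, -0.8]
width: 0.0085
grip_force: 58.7
```

Run:
```python
from h import *
s=env.get_state();print(s['tool_pos'],s['force'],s['width'])
go([.504,-.316,.225],97.2)
```

```text
[0.47369537 0.07096881 0.22417522] [ 1.0787764  -0.54075557 -0.78855589] 0.00848978509497804
[-0.7612, 0.1524, -0.0014] [-0.0014, 0.0004, -0.3121]
```

jog_arm(translation=[[-0.05, 0.01, 0], [-0.11, 0.022, 0], [-0.17, 0.034, 0], [-0.23, 0.046, 0], [-0.29, 0.058, 0]], angular=[[0, 0, -0.02], [0, 0, -0.045], [0, 0, -0.07], [0, 0, -0.095], [0, 0, -0.12]], claw=[-1, -1, -1, -1, -1])

```text
time_s: 11.6
tool_pos: [0.485, -0.0766, 0.2243]
orientation: [[0.026, 1.0, -0.001], [1.0, -0.026, -0.001], [-0.001, -0.001, -1.0]]
force: [0.4, -0.7, -1.0]
width: 0.008
grip_force: 58.8
```

Run:
```python
from h import *
go([.504,-.316,.215],97.2)
```

```text
[-0.4777, 0.0502, 0.0189] [-0.0014, 0.0009, -0.1925]
```

jog_arm(translation=[[-0.06, 0.006, 0], [-0.12, 0.012, 0], [-0.18, 0.018, 0], [-0.24, 0.025, 0], [-0.29, 0.03, 0]], angular=[[0, 0, -0.025], [0, 0, -0.05], [0, 0, -0.075], [0, 0, -0.1], [0, 0, -0.12]], claw=[-1, -1, -1, -1, -1])

```text
time_s: 12.1
tool_pos: [0.4961, -0.2226, 0.2242]
orientation: [[-0.067, 0.998, -0.001], [0.998, 0.067, -0.001], [-0.001, -0.001, -1.0]]
force: [0.6, -0.1, -1.9]
width: 0.0087
grip_force: 58.7
```

Run:
```python
from h import *
go([.504,-.316,.21],97.2)
```

```text
[-0.1874, 0.0032, 0.0285] [-0.0018, 0.0013, -0.0741]
```

jog_arm(translation=[[-0.05, 0.001, 0.005], [-0.1, 0.002, 0.01], [-0.14, 0.002, 0.02], [-0.17, 0.003, 0.028], [-0.187, 0.003, 0.028]], angular=[[0, 0, -0.02], [0, 0, -0.04], [0, 0, -0.055], [0, 0, -0.065], [0, 0, -0.074]], claw=[-1, -1, -1, -1, -1])

```text
time_s: 12.6
tool_pos: [0.5037, -0.315, 0.2095]
orientation: [[-0.125, 0.992, -0.003], [0.992, 0.125, -0.0], [0.0, -0.003, -1.0]]
force: [-0.0, 0.2, -1.7]
width: 0.0086
grip_force: 58.8
```

jog_arm(translation=[[0, 0, 0], [0, 0, 0], [0, 0, 0], [0, 0, 0], [0, 0, 0]], angular=[[0, 0, 0], [0, 0, 0], [0, 0, 0], [0, 0, 0], [0, 0, 0]], claw=[-1, -1, -1, -1, -1])

```text
time_s: 13.1
tool_pos: [0.5045, -0.313, 0.2104]
orientation: [[-0.127, 0.992, -0.002], [0.992, 0.127, -0.001], [-0.0, -0.002, -1.0]]
force: [-0.1, 0.5, -0.6]
width: 0.0085
grip_force: 58.8
```

Run:
```python
from h import *
s=dict(env.get_state());print(s['tool_pos'],s['orientation'],s['width'])
W=env.get_image("wrist");T=env.get_image("top");S=env.get_image("scene")
for n,i in(("W",W),("T",T),("S",S)): cv2.imwrite(f"pics/f{n}.png",i[:,:,::-1])
# tray outline in top & scene assuming lip-top height
z=s['tool_pos'][2]+.0107
for n,im,roi in(("top",T,(340,160,460,290)),("scene",S,(140,130,320,320))):
    x0,y0,x1,y1=roi;g=cv2.cvtColor(im[y0:y1,x0:x1],7)
    for th in(140,165,185):
        m=(g>th).astype(np.uint8);cs,_=cv2.findContours(m,0,1);k=max(cs,key=cv2.contourArea)+[[x0,y0]]
        print(n,th,cv2.contourArea(k),cv2.minAreaRect(ray(n,k[:,0],z)[:,:2].astype(np.float32)))
# stack below
m=(cv2.cvtColor(S[235:350,355:480],7)>165).astype(np.uint8);cs,_=cv2.findContours(m,0,1);k=max(cs,key=cv2.contourArea)+[[355,235]]
print("stack",cv2.minAreaRect(ray("scene",k[:,0],.076)[:,:2].astype(np.float32)))
g=cv2.cvtColor(T[180:260,175:275],7);m=(g>165).astype(np.uint8);cs,_=cv2.findContours(m,0,1);k=max(cs,key=cv2.contourArea)+[[175,180]]
print("stack",cv2.minAreaRect(ray("top",k[:,0],.076)[:,:2].astype(np.float32)))
```

```text
[ 0.50451826 -0.31300364  0.21042398] [[-1.26939445e-01  9.91908186e-01 -2.12801827e-03]
 [ 9.91910354e-01  1.26938109e-01 -7.52394486e-04]
 [-4.76179636e-04 -2.20631189e-03 -9.99997453e-01]] 0.00848483773596241
top 140 6369.0 ((0.5083533525466919, -0.21326008439064026), (0.35379093885421753, 0.2529965937137604), 1.1242707967758179)
top 165 2226.0 ((0.5595998764038086, -0.2411608099937439), (0.13705959916114807, 0.19506604969501495), 6.536055088043213)
top 185 827.5 ((0.5459616184234619, -0.20651502907276154), (0.09019055217504501, 0.08308765292167664), 7.904897689819336)
scene 140 4343.5 ((0.5805737376213074, -0.03608650714159012), (0.27703261375427246, 0.13049255311489105), 20.974618911743164)
scene 165 2001.0 ((0.5651217103004456, -0.24068425595760345), (0.1466497778892517, 0.19502073526382446), 7.638532638549805)
scene 185 1759.5 ((0.5649637579917908, -0.24059472978115082), (0.14408504962921143, 0.1944839209318161), 7.564264297485352)
stack ((0.5349088311195374, 0.24979345500469208), (0.19978751242160797, 0.13985398411750793), 77.6336669921875)
stack ((0.5352148413658142, 0.25150686502456665), (0.20161913335323334, 0.14091195166110992), 77.49180603027344)
```

```bash
cat > tri.py <<'E'
from h import *
def corners(n,im,roi,z,th,yaw):
    x0,y0,x1,y1=roi;m=(cv2.cvtColor(im[y0:y1,x0:x1],6)>th).astype(np.uint8);cs,_=cv2.findContours(m,0,1)
    W=ray(n,(max(cs,key=cv2.contourArea)+[[x0,y0]])[:,0],z)[:,:2]
    a=np.radians(yaw);R=np.array([[np.cos(a),-np.sin(a)],[np.sin(a),np.cos(a)]]);L=W@R
    (lx,ly),(hx,hy)=L.min(0),L.max(0);L0=L
    def fit(c,v): # line through points within 6 mm of side, mid part
        o=1-c;s=(abs(L[:,c]-v)<.006)&(L[:,o]>(ly,lx)[c]+.03)&(L[:,o]<(hy,hx)[c]-.03) if 0 else (abs(L[:,c]-v)<.006)&(L[:,o]>L[:,o].min()+.03)&(L[:,o]<L[:,o].max()-.03)
        return np.polyfit(L[s,o],L[s,c],1)
    ex,nx,ey,ny=fit(0,hx),fit(0,lx),fit(1,hy),fit(1,ly)
    def X(f,g):
        y=(g[0]*f[1]+g[1])/(1-g[0]*f[0]);return R@[f[0]*y+f[1],y]
    return {"fl":X(ex,ey),"nl":X(nx,ey),"fr":X(ex,ny),"nr":X(nx,ny)}
def tri(A,B,z):
    o=[np.array(env.calibration(n)["T"])[:3,3] for n in("top","scene")]
    for k in A:
        p=[np.r_[A[k],z],np.r_[B[k],z]];d=[(q-c)/np.linalg.norm(q-c) for q,c in zip(p,o)]
        t=np.linalg.lstsq(np.c_[d[0],-d[1]],o[1]-o[0],rcond=None)[0];a,b=o[0]+t[0]*d[0],o[1]+t[1]*d[1]
        print(k,((a+b)/2).round(4),"miss",np.linalg.norm(a-b).round(4))
if __name__=="__main__":
    I=cv2.imread
    for th in(165,):
        print("initial z .09");tri(corners("top",I("pics/top0.png"),(175,180,275,260),.09,th,-12),corners("scene",I("pics/scene0.png"),(355,235,480,350),.09,th,-12),.09)
        print("stack z .076");tri(corners("top",I("pics/fT.png"),(175,180,275,260),.076,th,-12),corners("scene",I("pics/fS.png"),(355,235,480,350),.076,th,-12),.076)
        print("held z .221");tri(corners("top",I("pics/fT.png"),(340,160,460,290),.221,th,7.3),corners("scene",I("pics/fS.png"),(140,130,320,320),.221,th,7.3),.221)
E
python3 tri.py
```

```text
initial z .09
fl [0.6236 0.3326 0.0892] miss 0.0009
nl [0.4893 0.3607 0.0917] miss 0.001
fr [0.5818 0.1398 0.0886] miss 0.0022
nr [0.4484 0.1676 0.0899] miss 0.0023
stack z .076
fl [0.6231 0.3314 0.0801] miss 0.0021
nl [0.4893 0.3607 0.0765] miss 0.004
fr [0.5806 0.1407 0.0762] miss 0.0024
nr [0.4466 0.1682 0.075 ] miss 0.0028
held z .221Traceback (most recent call last):
  File "tri.py", line 25, in <module>
    print("held z .221");tri(corners("top",I("pics/fT.png"),(340,160,460,290),.221,th,7.3),corners("scene",I("pics/fS.png"),(140,130,320,320),.221,th,7.3),.221)
                             ~~~~~~~^^^^^^^^^^^^^^^^^^^^^^^^^^^^^^^^^^^^^^^^^^^^^^^^^^^^^^
  File "tri.py", line 10, in corners
    ex,nx,ey,ny=fit(0,hx),fit(0,lx),fit(1,hy),fit(1,ly)
                                              ~~~^^^^^^
  File "tri.py", line 9, in fit
    return np.polyfit(L[s,o],L[s,c],1)
           ~~~~~~~~~~^^^^^^^^^^^^^^^^^
    raise TypeError("expected non-empty vector for x")
TypeError: expected non-empty vector for x
```

```bash
sed -i 's/        return np.polyfit/        if s.sum()<4: return np.array([np.nan]*2)\n        return np.polyfit/; s/if a_dummy//' tri.py; sed -i 's/    for k in A:/    for k in A:\n        if np.isnan([*A[k],*B[k]]).any(): print(k,"-");continue/' tri.py; python3 tri.py | tail -5
python3 - <<'E'
from h import *
for n,roi in(("T",(340,160,460,290)),("S",(140,130,320,320))):
    x0,y0,x1,y1=roi;im=cv2.imread(f"pics/f{n}.png");m=(cv2.cvtColor(im[y0:y1,x0:x1],6)>165).astype(np.uint8);cs,_=cv2.findContours(m,0,1);k=max(cs,key=cv2.contourArea)+[[x0,y0]]
    print(n,cv2.approxPolyDP(k,3,True)[:,0].tolist())
    L=ray({"T":"top","S":"scene"}[n],cv2.approxPolyDP(k,3,True)[:,0],.221)[:,:2];print(L.round(3).tolist())
E
```

```text
held z .221
fl [ 0.6179 -0.1386  0.2092] miss 0.0011
nl [ 0.4807 -0.1573  0.2192] miss 0.0016
fr -
nr -
T [[431, 181], [362, 184], [365, 229], [404, 228], [397, 226], [399, 220], [418, 221], [408, 222], [400, 216], [401, 202], [407, 216], [417, 215], [419, 204], [412, 199], [402, 203], [409, 193], [404, 196], [399, 191], [405, 186], [415, 191], [415, 197], [418, 192], [418, 198], [423, 184], [382, 189], [374, 186], [425, 181], [430, 187]]
[[0.629, -0.331], [0.615, -0.144], [0.491, -0.154], [0.497, -0.258], [0.502, -0.24], [0.519, -0.245], [0.517, -0.296], [0.514, -0.269], [0.53, -0.247], [0.568, -0.25], [0.53, -0.266], [0.534, -0.293], [0.564, -0.299], [0.577, -0.28], [0.566, -0.253], [0.594, -0.272], [0.585, -0.258], [0.599, -0.245], [0.613, -0.261], [0.6, -0.288], [0.583, -0.288], [0.597, -0.296], [0.581, -0.296], [0.62, -0.31], [0.603, -0.199], [0.611, -0.177], [0.629, -0.315], [0.612, -0.329]]
S [[249, 190], [241, 185], [209, 182], [245, 190], [232, 238], [240, 201], [214, 197], [208, 200], [197, 235], [204, 204], [189, 234], [149, 227], [152, 214], [145, 229], [232, 243]]
[[0.491, -0.157], [0.483, -0.178], [0.496, -0.247], [0.493, -0.165], [0.612, -0.146], [0.523, -0.164], [0.53, -0.221], [0.541, -0.23], [0.626, -0.216], [0.553, -0.234], [0.629, -0.233], [0.638, -0.318], [0.607, -0.327], [0.645, -0.323], [0.623, -0.141]]
```

Run:
```python
from h import *
# per y station, find the +x edge of the tray along local x in each view by sampling on plane z=.221, print edge x; then height from disparity
C=np.array([.561,-.2475]);a=np.radians(7.3);R=np.array([[np.cos(a),-np.sin(a)],[np.sin(a),np.cos(a)]]);z=.221
def proj(n,P):
    c=env.calibration(n);T=np.linalg.inv(c["T"]);q=(P@T[:3,:3].T+T[:3,3])@np.array(c["K"]).T;return (q[:,:2]/q[:,2:]).astype(np.float32)
def prof(n,im,L):
    P=np.c_[L@R.T+C,np.full(len(L),z)];u=proj(n,P);return cv2.remap(cv2.cvtColor(im,6).astype(np.float32),u[:,0].copy(),u[:,1].copy(),1)[:,0]
ims={n:cv2.imread(f"pics/f{f}.png") for n,f in(("top","T"),("scene","S"))}
xs=np.arange(.03,.12,.001);ys=np.arange(-.12,.125,.001)
def station(axis,v,rng):
    out=[]
    for n in("top","scene"):
        L=np.c_[rng,np.full(len(rng),v)] if axis==0 else np.c_[np.full(len(rng),v),rng]
        p=cv2.GaussianBlur(prof(n,ims[n],L)[:,None],(1,5),0)[:,0];out.append(p)
    return out
for v in(-.07,-.05,-.03,0,.03,.05,.07):
    p,q=station(0,v,xs);print(v,[(round(xs[np.argmin(np.gradient(k))],3),round(np.gradient(k).min())) for k in(p,q)])
print(np.round(station(0,-.05,xs)[1][::3]).tolist());print(np.round(station(0,-.05,xs)[0][::3]).tolist());print(np.round(station(0,.05,xs)[1][::3]).tolist())
```

```text
-0.07 [(np.float64(0.066), -9), (np.float64(0.079), -24)]
-0.05 [(np.float64(0.066), -9), (np.float64(0.079), -20)]
-0.03 [(np.float64(0.067), -8), (np.float64(0.079), -30)]
0 [(np.float64(0.067), -8), (np.float64(0.079), -24)]
0.03 [(np.float64(0.067), -9), (np.float64(0.087), -23)]
0.05 [(np.float64(0.067), -8), (np.float64(0.104), -30)]
0.07 [(np.float64(0.066), -8), (np.float64(0.078), -22)]
[149.0, 148.0, 149.0, 148.0, 148.0, 149.0, 148.0, 148.0, 148.0, 148.0, 148.0, 157.0, 186.0, 194.0, 193.0, 192.0, 163.0, 107.0, 112.0, 119.0, 121.0, 120.0, 116.0, 115.0, 113.0, 111.0, 109.0, 110.0, 113.0, 115.0]
[177.0, 180.0, 172.0, 168.0, 168.0, 167.0, 169.0, 167.0, 164.0, 179.0, 198.0, 199.0, 178.0, 155.0, 145.0, 143.0, 142.0, 142.0, 140.0, 138.0, 138.0, 135.0, 132.0, 127.0, 128.0, 129.0, 129.0, 129.0, 132.0, 132.0]
[194.0, 194.0, 194.0, 194.0, 194.0, 194.0, 188.0, 168.0, 185.0, 195.0, 194.0, 193.0, 194.0, 194.0, 194.0, 189.0, 148.0, 125.0, 181.0, 194.0, 193.0, 193.0, 193.0, 194.0, 172.0, 91.0, 58.0, 61.0, 61.0, 60.0]
```

```bash
cat > lvl.py <<'E'
from h import *
import sys
def run(f,C,yaw,z,vs,half=.025):
    a=np.radians(yaw);R=np.array([[np.cos(a),-np.sin(a)],[np.sin(a),np.cos(a)]]);C=np.array(C)
    for name,rng in(("+x",np.arange(.045,.095,.0005)),("-x",np.arange(-.095,-.045,.0005))):
        for v in vs:
            print(name,v,end=" ")
            for n in("top","scene"):
                c=env.calibration(n);T=np.linalg.inv(c["T"]);im=cv2.cvtColor(cv2.imread(f.format(n)),6).astype(np.float32);acc=0
                for w in np.arange(-.01,.0101,.002):
                    P=np.c_[np.c_[rng,np.full(len(rng),v+w)]@R.T+C,np.full(len(rng),z)];q=(P@T[:3,:3].T+T[:3,3])@np.array(c["K"]).T;u=(q[:,:2]/q[:,2:]).astype(np.float32)
                    acc=acc+cv2.remap(im,u[:,0].copy(),u[:,1].copy(),1)[:,0]
                g=np.gradient(cv2.GaussianBlur(acc[:,None]/11,(1,5),0)[:,0]);print(n,"rise %.4f (%.0f) fall %.4f (%.0f)"%(rng[g.argmax()],10*g.max(),rng[g.argmin()],10*g.min()),end="  ")
            print()
if __name__=="__main__":
    print("initial");run("pics/{}0.png",[.5355,.25],-12,.09,(-.05,0,.05))
    import shutil;shutil.copy("pics/fT.png","pics/ftop.png");shutil.copy("pics/fS.png","pics/fscene.png")
    print("held");run("pics/f{}.png",[.5613,-.2454],7.3,.221,(-.06,-.02,.02,.06))
E
python3 lvl.py
```

```text
initial
+x -0.05 top rise 0.0600 (29) fall 0.0695 (-45)  scene rise 0.0795 (34) fall 0.0710 (-121)  
+x 0 top rise 0.0610 (31) fall 0.0695 (-46)  scene rise 0.0910 (32) fall 0.0710 (-124)  
+x 0.05 top rise 0.0605 (34) fall 0.0705 (-50)  scene rise 0.0855 (31) fall 0.0705 (-123)  
-x -0.05 top rise -0.0705 (56) fall -0.0590 (-44)  scene rise -0.0700 (114) fall -0.0595 (-118)  
-x 0 top rise -0.0700 (53) fall -0.0595 (-47)  scene rise -0.0695 (72) fall -0.0595 (-116)  
-x 0.05 top rise -0.0700 (53) fall -0.0595 (-45)  scene rise -0.0540 (71) fall -0.0590 (-118)  
held
+x -0.06 top rise 0.0570 (43) fall 0.0655 (-45)  scene rise 0.0680 (53) fall 0.0785 (-129)  
+x -0.02 top rise 0.0570 (46) fall 0.0665 (-43)  scene rise 0.0680 (57) fall 0.0785 (-146)  
+x 0.02 top rise 0.0575 (46) fall 0.0665 (-50)  scene rise 0.0680 (30) fall 0.0780 (-147)  
+x 0.06 top rise 0.0575 (43) fall 0.0665 (-42)  scene rise 0.0815 (127) fall 0.0775 (-137)  
-x -0.06 top rise -0.0690 (20) fall -0.0600 (-21)  scene rise -0.0465 (69) fall -0.0870 (-35)  
-x -0.02 top rise -0.0710 (69) fall -0.0615 (-23)  scene rise -0.0530 (52) fall -0.0575 (-71)  
-x 0.02 top rise -0.0705 (82) fall -0.0610 (-33)  scene rise -0.0530 (63) fall -0.0580 (-125)  
-x 0.06 top rise -0.0705 (78) fall -0.0610 (-36)  scene rise -0.0695 (89) fall -0.0585 (-127)
```

Lip heights differ: the +x lip is ≈14 mm lower than the −x lip (~5.5° droop), with ~1.2° of roll. I'll level it with the tool and lower ~14 mm.

jog_arm(translation=[[0, 0, 0.005], [0, 0, 0.01], [0, 0, 0.016], [0, 0, 0.022], [0, 0, 0.028]], angular=[[-0.024, -0.005, 0], [-0.049, -0.01, 0], [-0.073, -0.016, 0], [-0.098, -0.021, 0], [-0.122, -0.027, 0]], claw=[-1, -1, -1, -1, -1])

```text
time_s: 13.75
tool_pos: [0.5042, -0.3136, 0.1961]
orientation: [[-0.125, 0.988, 0.096], [0.992, 0.126, -0.01], [-0.022, 0.094, -0.995]]
force: [-0.4, -0.1, -1.3]
width: 0.0082
grip_force: 58.7
```

jog_arm(translation=[[0, 0, 0], [0, 0, 0], [0, 0, 0], [0, 0, 0], [0, 0, 0]], angular=[[0, 0, 0], [0, 0, 0], [0, 0, 0], [0, 0, 0], [0, 0, 0]], claw=[-1, -1, -1, -1, -1])

```text
time_s: 14.25
tool_pos: [0.5045, -0.3135, 0.1962]
orientation: [[-0.125, 0.988, 0.095], [0.992, 0.127, -0.009], [-0.021, 0.093, -0.995]]
force: [0.5, 0.2, -1.8]
width: 0.008
grip_force: 58.8
```

Run:
```python
from lvl import *
s=env.get_state();print(s['tool_pos'],s['time_s'])
for n in("top","scene"):cv2.imwrite(f"pics/g{n}.png",env.get_image(n)[:,:,::-1])
run("pics/g{}.png",[.5613,-.2454],7.3,.2055,(-.06,-.02,.02,.06))
```

```text
[ 0.5045281  -0.31353377  0.19621794] 14.25
+x -0.06 top rise 0.0600 (38) fall 0.0695 (-45)  scene rise 0.0605 (31) fall 0.0710 (-134)  
+x -0.02 top rise 0.0605 (41) fall 0.0695 (-46)  scene rise 0.0505 (47) fall 0.0710 (-133)  
+x 0.02 top rise 0.0600 (42) fall 0.0700 (-47)  scene rise 0.0750 (33) fall 0.0715 (-135)  
+x 0.06 top rise 0.0600 (39) fall 0.0690 (-40)  scene rise 0.0760 (118) fall 0.0715 (-138)  
-x -0.06 top rise -0.0775 (12) fall -0.0885 (-10)  scene rise -0.0480 (87) fall -0.0910 (-33)  
-x -0.02 top rise -0.0720 (73) fall -0.0605 (-38)  scene rise -0.0540 (43) fall -0.0595 (-55)  
-x 0.02 top rise -0.0720 (90) fall -0.0605 (-50)  scene rise -0.0700 (62) fall -0.0590 (-122)  
-x 0.06 top rise -0.0720 (89) fall -0.0605 (-50)  scene rise -0.0695 (106) fall -0.0590 (-118)
```

The tray is level (both lips within ~1 mm of z 0.2045, so the underside is ≈0.1705, i.e. ~99 mm above the glass) and centred within ~2 mm. The stack and lever are in place.

```bash
python3 -c "
from rig import env
print(env.sign_off())"
```

```text
the job is handed in; nothing more can be done
None
```

I handed the job in at about 14 s. The iris lever sits on the long middle mark. I peeled the top tray off corner first; the trays below measured within about 1 mm of where they started. The tray is still held level, about 99 mm above the glass and within about 2 mm of its centre.

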